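# Draw the ware tray up to its stop and set the beaker on the banding wheel

## Task

Reach over the wooden tray of unfired pots, hook it behind its far lip and drag it towards you between its rails until it presses snugly against the rubber buffer of the stop bar; press firmly enough to feel the rubber give, but gently, so that the loosely clamped bar is not shoved back. Then take the tall beaker out of the tray and gently stand it upright in the middle of the banding wheel, leaving the tray against its stop with the bowl in it and everything else on the table alone.

Things in the scene. Friction and masses are not known exactly. Their poses are not given: they have to be found in the camera images.
- dock: Two straight wooden rails fixed to the table, 360 long, 18 wide, 14 high, inner faces 232 apart (4 play either side of the tray). Origin on the table midway between them; x runs along the rails away from the robot, y to the left, z up; they run from x = -260 to +100. An aluminium stop bar (22 thick, 270 wide, 16 to 36 above the table), clamped by two black wing knobs, lies across their near part.
- stop_zone (a point): Fixed point of the rails, at dock x = -135, on the table. The stop bar's far side carries a sprung rubber buffer, 80 wide, 7 to 33 high. Where the bar is clamped is NOT measured: the buffer's face starts anywhere from this point to 50 nearer the robot; feel for it (or see it). It gives 1 mm per 2.5 N; beyond about 16 N on it the bar slips towards the robot and stays there.
- tray: Open wooden tray, 180 (x) by 224 (y) by 40 high, walls and floor 10 thick, about 0.5 kg without its pots, loose on the table between the rails. Sliding it takes about 3 to 8 N. Origin at the centre of its underside; x points away from the robot, y left, z up. Near face at x = -90, outer face of the far lip at x = +90; the table behind the middle of it is clear for 80.
- beaker: The tall pot in the tray: unfired clay beaker, round, open at the top, 90 high, outer diameter 50 at the foot and 53 at the rim, wall 5, 0.17 kg. Origin at the centre of its underside, z up. It stands on the floor of the tray (10 above the table), in its left or right half.
- bowl: The low pot in the tray: unfired clay bowl, 42 high, 78 across the rim, 0.16 kg, on the floor of the tray in the other half. Origin at the centre of its underside. Stays in the tray.
- wheel: Banding wheel: dark steel round turntable on a foot, fixed, head 164 across, flat top 58 above the table. Origin on the table under its centre. It stands to the left or to the right of the rails (a blue water basin, 156 across and 62 high, stands on the other side).
- jar_a: Bystander: amber glass jar, 68 across, 90 high. Origin under its centre.
- jar_b: Bystander: clear glass jar, 68 across, 90 high. Origin under its centre.
- mug: Bystander: white mug, 76 across, 90 high, handle to its +y. Origin under its centre.
- tiles: Bystander: stack of three square tiles, 80 by 80 by 36 high. Origin under its centre.
- rib: Bystander: flat wooden shaping rib, 110 by 50 by 8. Origin under its centre.
- brush: Bystander: brush lying on the table. Origin under its middle.
There are look-alikes about, which are no part of the job. What is shaped like the bowl but blue or green is not meant. Leave any purple look-alike of the beaker alone.

How it is judged:
By the outcome, as a careful person would: the job done as asked, in the order asked, and still so for the second after the job is handed in, with the robot touching nothing.
It also fails if it takes over 70 s, if anything falls off the work surface, if the arm or the gripper's body presses on something with over 40 N, if the wrist force passes 120 N, or if a joint passes its speed limit or range.

## Robot

A 7-joint arm with a two-finger parallel gripper is mounted at the origin on the work surface. World frame = base frame: x ahead of the robot, y to its left, z up, the work surface at z = 0. Lengths are in m, angles in rad, forces in N, time in s.
With the tool pointing down it reaches from about 0.35 to 0.9 m from the base axis. Payload 8.1 kg.
Tool frame: the origin (TCP) lies between the finger pads; the fingertips stand 17 mm ahead of it and the grasp point (between the pads) lies 2 mm behind it; z points along the fingers, y is the line along which they close (so a half turn about z gives the same grasp; the last joint's range is limited). The gripper opens to 92 mm and grips with 3 to 60 N. Pads are 19 mm wide; open, the fingers measure 130 mm over their backs; the gripper's body (75 mm by 190 mm) begins 47 mm behind the grasp point.
Start: joints at [-1.218, 0.434, 0.025, 1.573, -0.012, 1.134, -0.075], TCP at [0.275, 0.561, 0.244] pointing down, gripper open.
Joint ranges: [-2.62, 2.62], [-0.44, 2.09], [-1.27, 1.32], [0.08, 2.57], [-1.32, 4.46], [0.12, 2], [-2.74, 2.74]. Speed limits (rad/s): [2.22, 2.22, 3.01, 3.01, 3.14, 3.14, 3.14].

## Interface

Orientations are given as a rotation vector (axis times angle).
In Python, from cell import observe, get_image, calibration, sign_off, look_for, regions_of, landmark_of gives the robot as it stands.
- The arm moves only by the tool jog_arm, never from a script. Its argument "plan" is a list of rows, each an object with "offset": the shift along the tool's x, y, z normalised to -1 to 1, where 1 is 0.15 m, a list of three; "twist": the turn, a rotation vector about the tool's x, y, z normalised to -1 to 1, where 1 is 2 pi rad, a list of three; "fingers": the gripper command: -1 is shut, 1 is fully open, values between are in proportion. In form: [{"offset": [x, y, z], "twist": [ax, ay, az], "fingers": fingers}, ...]. A call has 1 to 20 rows; each row is the pose to reach, as a shift and turn from the pose commanded when the call began, along the tool's axes at that moment, turning the shorter way round; what a row does not reach only later rows make up. A row lasts 1/8 s, in which the tool goes at most 62.5 mm and 10.7 degrees, less where a joint would pass 70% of its speed; a pose out of reach is approached as far as the arm can. A call with a number of a shift or a turn outside -1 to 1 is refused whole. A call with a gripper value outside its range is refused whole. The fingers move at their own pace and stop on an object; "newtons" is the grip in N (left out, the last holds). Time passes only in rows, so rows that repeat a pose let the fingers close. It gives the time, the measured TCP pose, the force, the opening and the grip force at its end, in the units of the state.
- observe(): the state, without advancing time (a new reading comes with each control period).
- get_image(name): name is "scene" or "top"; returns the picture (480x640x3 uint8, red, green, blue); there is no depth.
- calibration(name): a dict with "fov_y" (degrees; the focal length in pixels is half the picture's height over the tangent of half this angle, whatever the lens; pixels are square), "cx", "cy" (the principal point, pixels), "position" and "attitude" of the camera in the world. Camera axes: x right, y down, z forward; pixel columns grow to the right and rows downward; lengths in m; the calibration is good to about 2 mm. A picture is of the moment at which its call begins. calibration takes no time and is no camera call.
- sign_off(): hands the job in; it is judged then, once.
Trained networks look in the newest picture that a camera, given by its name, has taken for a name from the list of things; names that differ only in an ending like _2 or _b are one class to them, and where a whole thing is asked for, a point or a joint stands for the part that bears it (a point fixed in the world has none). Each returns a list of dicts, best first, with "conf" (0 to 1); they miss things now and then, are a little off and sometimes report something else, mostly with a low value. They report only what shows in the picture. A call takes as long as a camera call. They do not tell look-alikes from the thing itself.
- look_for(thing, camera): "box" ([left, top, width, height] as shares, 0 to 1, of the picture: columns of its width, rows of its height, round what is visible of it).
- regions_of(thing, camera): "region" (480x640 bool, what is visible of it) and "box" ([left, top, width, height] as shares, 0 to 1, of the picture: columns of its width, rows of its height, round what is visible of it).
- landmark_of(thing, camera): "at" ([row, column] as shares, 0 to 1, of the picture: columns of its width, rows of its height: a listed point, or the origin of a listed thing).
The state is a dict: "clock": time; "joints": joint angles; "dq": joint speeds; "joint_efforts": joint torques, N m; "position": TCP position; "ee_rot": TCP orientation; "force": force on the tool from outside, world axes, zero at the start; "ft_torque": the same for the moment, N m; "width": opening from 0.0 (shut) to 1.0 (fully open); "gripper_force": force on a finger pad.
Only numpy, scipy, OpenCV 4.12 (cv2) and the standard library are available. Lean on these libraries where they do the work, as an engineer would, in place of code of your own. Each camera call takes 0.05 s, during which the arm holds its last target. There are 200 camera calls.

## Working session

There is one attempt and no reset: what is moved stays moved. The work goes in short steps, Python scripts to look and compute and a tool call to move; the robot and the scene stay as the last step left them, time stands still between calls to the robot, and variables do not carry over. Pictures are saved under pics/ and viewed, at most 10 in all, crops included, and the job is handed in when it is done.

Besides the shell and the picture viewer there is one more tool, called after ">>>" as a command line: name --argument value ..., lists and objects as JSON in quotes. jog_arm: Moves the arm, as the interface text tells. Scaled input: -1 to 1 covers 0.15 m each way for a shift and 2 pi rad each way for a turn. Its arguments: {"type":"object","properties":{"plan":{"type":"array","items":{"type":"object","properties":{"offset":{"type":"array","items":{"type":"number","minimum":-1,"maximum":1}},"twist":{"type":"array","items":{"type":"number","minimum":-1,"maximum":1}},"fingers":{"type":"number"}}}},"newtons":{"type":"number"}},"required":["plan"]}

```bash
mkdir -p pics
cat > h.py <<'E'
from cell import *
import numpy as np, cv2
from scipy.spatial.transform import Rotation as R
def ray(cam,r,c):
    k=calibration(cam); f=240/np.tan(np.radians(k["fov_y"])/2)
    a=np.array(k["attitude"],float)
    M=a if a.shape==(3,3) else (R.from_rotvec(a).as_matrix() if a.size==3 else R.from_quat(a).as_matrix())
    return np.array(k["position"]),M@np.array([(c-k["cx"])/f,(r-k["cy"])/f,1.])
def at(cam,r,c,z):
    p,d=ray(cam,r,c); return p+d*(z-p[2])/d[2]
def proj(cam,P):
    k=calibration(cam); f=240/np.tan(np.radians(k["fov_y"])/2)
    a=np.array(k["attitude"],float); M=a if a.shape==(3,3) else R.from_rotvec(a).as_matrix()
    q=M.T@(np.array(P)-k["position"]); return k["cy"]+f*q[1]/q[2],k["cx"]+f*q[0]/q[2]
E
python3 - <<'E'
from h import *
for c in("top","scene"):
    print(calibration(c)); cv2.imwrite(f"pics/{c}0.png",get_image(c)[...,::-1])
print(observe())
E
```

```text
{'fov_y': 43.47986184858188, 'cx': 310.5178146157184, 'cy': 238.35875795621516, 'position': array([0.30112714, 0.00289725, 1.31625238]), 'attitude': array([-2.13866652,  2.11586335, -0.19510704])}
{'fov_y': 46.56704301439637, 'cx': 325.5157230918705, 'cy': 245.41219218857347, 'position': array([0.93640794, 0.63785236, 1.14644761]), 'attitude': array([-0.75613658, -2.74768032,  0.83745506])}
{'clock': 0.1, 'joints': array([-1.21762842,  0.43520661,  0.02496626,  1.57399895, -0.01162242,
        1.13401166, -0.0751103 ]), 'dq': array([ 0.00112791, -0.00271651, -0.00229337, -0.00201439,  0.00142148,
       -0.00120701,  0.00072262]), 'joint_efforts': array([ 3.17166894e-03, -6.69124818e+01,  9.88325849e-01, -3.15146148e+01,
       -6.04963652e-02,  3.74169101e-02,  1.27740218e-04]), 'position': array([0.27493751, 0.56079045, 0.242993  ]), 'ee_rot': array([-7.09813555e-01, -3.06012326e+00,  2.29691245e-03]), 'force': array([0.37640684, 0.56432517, 0.20368654]), 'ft_torque': array([-0.00545883,  0.00045827,  0.03617331]), 'gripper_force': 0.0, 'width': 1.000520042474906}
```

View pics/top0.png

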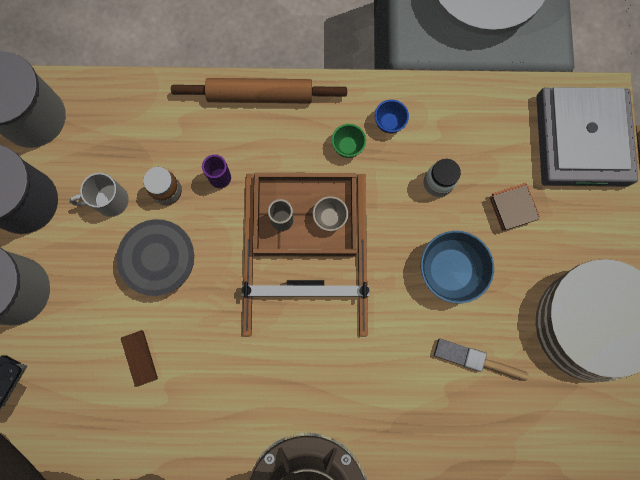

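View pics/scene0.png

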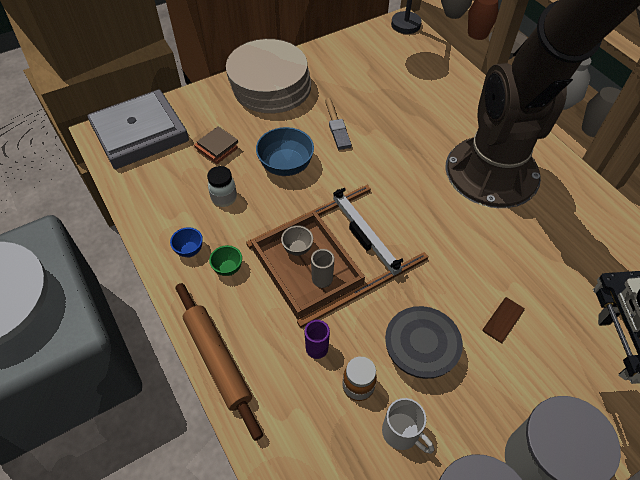

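Run:
```python
from h import *
hts={'tray':0.,'beaker':.01,'bowl':.01,'wheel':0.,'stop_zone':0.,'dock':0}
get_image("top");get_image("scene")
for t,z in hts.items():
  for c in("top","scene"):
    for d in landmark_of(t,c)[:3]:
      r,cc=d["at"][0]*480,d["at"][1]*640
      print(t,c,round(d["conf"],2),round(r),round(cc),at(c,r,cc,z).round(3))
```

```text
tray top 0.95 216 306 [0.594 0.012 0.   ]
tray scene 0.64 264 308 [0.584 0.005 0.   ]
beaker top 0.78 180 222 [0.673 0.202 0.01 ]
beaker top 0.69 223 278 [0.573 0.074 0.01 ]
beaker top 0.55 201 107 [0.62  0.457 0.01 ]
beaker scene 0.74 278 321 [0.581 0.061 0.01 ]
beaker scene 0.56 345 319 [0.673 0.205 0.01 ]
bowl top 0.84 215 330 [ 0.595 -0.041  0.01 ]
bowl top 0.81 146 345 [ 0.755 -0.075  0.01 ]
bowl top 0.61 125 389 [ 0.805 -0.174  0.01 ]
bowl scene 0.88 269 227 [ 0.762 -0.076  0.01 ]
bowl scene 0.81 247 297 [ 0.587 -0.046  0.01 ]
bowl scene 0.58 252 188 [ 0.821 -0.167  0.01 ]
wheel top 0.56 261 160 [0.489 0.334 0.   ]
wheel scene 0.94 353 420 [0.488 0.331 0.   ]
stop_zone scene 0.56 245 355 [0.457 0.015 0.   ]
dock scene 0.72 320 502 [0.279 0.362 0.   ]
dock scene 0.48 384 359 [0.643 0.323 0.   ]
```

The pictures show the tray at top (215,306), stop bar at row 290 and wheel at (257,156). There are two beaker candidates: the clay one in the tray at top (213,281), and a purple one at (170,216). The clay one fits because it stands in the tray; the purple one is a look-alike. The bowl is the clay one at (213,330); the blue and green ones aren't meant. I'll confirm in a crop.

Run:
```python
from h import *
im=get_image("top"); np.save("top0.npy",im)
cv2.imwrite("pics/crop1.png",cv2.resize(im[165:310,195:375],None,fx=4,fy=4,interpolation=cv2.INTER_CUBIC)[...,::-1])
```

```text
(no output)
```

View pics/crop1.png

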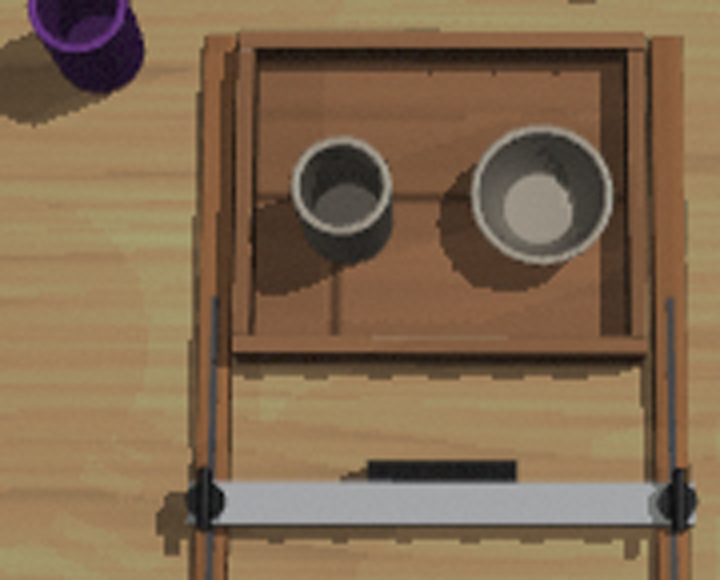

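The crop confirms the grey clay beaker, with its rim at crop (186,342). The bowl is at (195,542), the buffer's far edge at row 461, and the tray's lip runs along rows 33–48.

Run:
```python
from h import *
for n,r,c,z in [("farL",33,240,.04),("farR",33,645,.04),("nearL",353,234,.04),("nearR",353,645,.04),("bufL",461,368,.033),("bufR",461,517,.033),("beaker",186,342,.1),("bowl",195,542,.052),("barL",483,190,.036),("barR",483,695,.036),("railLfar",37,205,.014),("railRfar",37,684,.014)]:
    print(n,at("top",165+r/4,195+c/4,z).round(4))
# rails near ends
for r,c in((336,242),(336,367)): print(at("top",r,c,.014).round(4))
p=regions_of("wheel","top")
m=p[0]["region"]; print(p[0]["conf"],m.sum())
e=cv2.fitEllipse(max(cv2.findContours(m.astype(np.uint8),0,2)[0],key=len)); print(e, at("top",e[0][1],e[0][0],.058))
# top head circle by Hough
g=cv2.cvtColor(np.load("top0.npy"),cv2.COLOR_RGB2GRAY)[200:310,100:215]
h=cv2.HoughCircles(g,cv2.HOUGH_GRADIENT,1.0,50,param1=100,param2=20,minRadius=30,maxRadius=45)
for c in h[0][:2]: print(c,at("top",c[1]+200,c[0]+100,.058))
get_image("scene")
p=regions_of("wheel","scene");m=p[0]["region"];e=cv2.fitEllipse(max(cv2.findContours(m.astype(np.uint8),0,2)[0],key=len)); print(e, at("scene",e[0][1],e[0][0],.055))
o=observe(); print(R.from_rotvec(o["ee_rot"]).as_matrix().round(3))
```

```text
farL [0.6792 0.1255 0.04  ]
farR [ 0.6817 -0.0971  0.04  ]
nearL [0.5011 0.1239 0.04  ]
nearR [ 0.5035 -0.0966  0.04  ]
bufL [0.4446 0.0513 0.033 ]
bufR [ 0.4454 -0.0284  0.033 ]
beaker [0.5798 0.0647 0.1   ]
bowl [ 0.5871 -0.0405  0.052 ]
barL [0.4314 0.1458 0.036 ]
barR [ 0.4343 -0.1233  0.036 ]
railLfar [0.6843 0.1476 0.014 ]
railRfar [ 0.6873 -0.1211  0.014 ]
[0.3261 0.146  0.014 ]
[ 0.329 -0.121  0.014]
0.77 4659
((154.71693420410156, 257.6158447265625), (74.57584381103516, 77.87303161621094), 52.71546936035156) [0.48672206 0.33045983 0.058     ]
[54.5 57.5 32.2] [0.48696419 0.33093169 0.058     ]
((423.28326416015625, 342.009033203125), (69.54144287109375, 78.29696655273438), 116.96411895751953) [0.48935924 0.32956619 0.055     ]
[[-0.898  0.44   0.   ]
 [ 0.44   0.898  0.   ]
 [-0.     0.    -1.   ]]
```

>>> jog_arm --plan '[{"offset":[-1,-1,0],"twist":[0,0,-0.073],"fingers":-1},{"offset":[-1,-1,0],"twist":[0,0,-0.073],"fingers":-1},{"offset":[-1,-1,0],"twist":[0,0,-0.073],"fingers":-1},{"offset":[-1,-1,0],"twist":[0,0,-0.073],"fingers":-1},{"offset":[-1,-1,0],"twist":[0,0,-0.073],"fingers":-1},{"offset":[-1,-1,0],"twist":[0,0,-0.073],"fingers":-1}]' --newtons 20

```text
clock: 1.75
position: [0.3434, 0.3617, 0.2439]
ee_rot: [-0.006, 3.141, 0.002]
force: [-0.8, -0.0, 0.3]
width: 0.399
gripper_force: 0.0
```

>>> jog_arm --plan '[{"offset":[-0.8,-0.78,0],"twist":[0,0,0],"fingers":-1},{"offset":[-0.8,-0.78,0],"twist":[0,0,0],"fingers":-1},{"offset":[-0.8,-0.78,0],"twist":[0,0,0],"fingers":-1},{"offset":[-0.8,-0.78,0],"twist":[0,0,0],"fingers":-1}]'

```text
clock: 2.25
position: [0.4664, 0.2423, 0.2435]
ee_rot: [0.002, 3.141, -0.001]
force: [-0.4, 0.9, 0.3]
width: 0.013
gripper_force: 0.0
```

>>> jog_arm --plan '[{"offset":[-0.8,-0.78,0],"twist":[0,0,0],"fingers":-1},{"offset":[-0.8,-0.78,0],"twist":[0,0,0],"fingers":-1},{"offset":[-0.8,-0.78,0],"twist":[0,0,0],"fingers":-1},{"offset":[-0.8,-0.78,0],"twist":[0,0,0],"fingers":-1}]'

```text
clock: 2.75
position: [0.5862, 0.126, 0.2431]
ee_rot: [-0.0, 3.141, -0.002]
force: [-0.8, 0.8, -1.0]
width: 0.003
gripper_force: 0.0
```

>>> jog_arm --plan '[{"offset":[-0.82,-0.76,0],"twist":[0,0,0],"fingers":-1},{"offset":[-0.82,-0.76,0],"twist":[0,0,0],"fingers":-1},{"offset":[-0.82,-0.76,0],"twist":[0,0,0],"fingers":-1},{"offset":[-0.82,-0.76,0],"twist":[0,0,0],"fingers":-1},{"offset":[-0.82,-0.76,0],"twist":[0,0,0],"fingers":-1}]'

```text
clock: 3.38
position: [0.7072, 0.017, 0.2431]
ee_rot: [0.009, -3.14, -0.003]
force: [-0.7, -0.5, -0.7]
width: 0.006
gripper_force: 0.0
```

>>> jog_arm --plan '[{"offset":[0,0,0.4],"twist":[0,0,0],"fingers":-1},{"offset":[0,0,0.8],"twist":[0,0,0],"fingers":-1},{"offset":[0,0,1],"twist":[0,0,0],"fingers":-1},{"offset":[0,0,1],"twist":[0,0,0],"fingers":-1},{"offset":[0,0,1],"twist":[0,0,0],"fingers":-1}]'

```text
clock: 4.0
position: [0.7086, 0.0152, 0.0957]
ee_rot: [-0.007, 3.139, 0.001]
force: [-0.2, 0.1, 0.3]
width: 0.003
gripper_force: 0.0
```

>>> jog_arm --plan '[{"offset":[0,0,0.1],"twist":[0,0,0],"fingers":-1},{"offset":[0,0,0.2],"twist":[0,0,0],"fingers":-1},{"offset":[0,0,0.3],"twist":[0,0,0],"fingers":-1},{"offset":[0,0,0.42],"twist":[0,0,0],"fingers":-1},{"offset":[0,0,0.42],"twist":[0,0,0],"fingers":-1},{"offset":[0,0,0.42],"twist":[0,0,0],"fingers":-1}]'

```text
clock: 4.75
position: [0.708, 0.0134, 0.0308]
ee_rot: [-0.004, 3.141, -0.0]
force: [0.1, 0.2, 0.1]
width: 0.005
gripper_force: 0.0
```

>>> jog_arm --plan '[{"offset":[0.04,0,0],"fingers":-1,"twist":[0,0,0]},{"offset":[0.08,0,0],"fingers":-1,"twist":[0,0,0]},{"offset":[0.12,0,0],"fingers":-1,"twist":[0,0,0]},{"offset":[0.16,0,0],"fingers":-1,"twist":[0,0,0]},{"offset":[0.2,0,0],"fingers":-1,"twist":[0,0,0]},{"offset":[0.24,0,0],"fingers":-1,"twist":[0,0,0]},{"offset":[0.27,0,0],"fingers":-1,"twist":[0,0,0]},{"offset":[0.3,0,0],"fingers":-1,"twist":[0,0,0]},{"offset":[0.33,0,0],"fingers":-1,"twist":[0,0,0]},{"offset":[0.36,0,0],"fingers":-1,"twist":[0,0,0]}]'

```text
clock: 6.0
position: [0.6545, 0.0135, 0.0313]
ee_rot: [-0.004, 3.139, 0.0]
force: [5.2, 0.1, -0.3]
width: 0.0
gripper_force: 2.7
```

>>> jog_arm --plan '[{"offset":[0.02,0,0],"fingers":-1,"twist":[0,0,0]},{"offset":[0.04,0,0],"fingers":-1,"twist":[0,0,0]},{"offset":[0.06,0,0],"fingers":-1,"twist":[0,0,0]},{"offset":[0.08,0,0],"fingers":-1,"twist":[0,0,0]},{"offset":[0.1,0,0],"fingers":-1,"twist":[0,0,0]}]'

```text
clock: 6.62
position: [0.6396, 0.0134, 0.0313]
ee_rot: [-0.004, 3.139, 0.0]
force: [5.3, -0.6, 0.2]
width: 0.003
gripper_force: 2.7
```

>>> jog_arm --plan '[{"offset":[0.01,0,0],"fingers":-1,"twist":[0,0,0]},{"offset":[0.02,0,0],"fingers":-1,"twist":[0,0,0]}]'

```text
clock: 6.88
position: [0.637, 0.0135, 0.0314]
ee_rot: [-0.005, 3.139, 0.0]
force: [7.0, 0.5, -1.2]
width: 0.009
gripper_force: 3.7
```

>>> jog_arm --plan '[{"offset":[0.005,0,0],"fingers":-1,"twist":[0,0,0]},{"offset":[0.01,0,0],"fingers":-1,"twist":[0,0,0]}]'

```text
clock: 7.12
position: [0.6361, 0.0137, 0.0314]
ee_rot: [-0.005, 3.138, 0.001]
force: [8.7, 0.7, -2.3]
width: 0.003
gripper_force: 4.4
```

>>> jog_arm --plan '[{"offset":[0.005,0,0],"fingers":-1,"twist":[0,0,0]},{"offset":[0.01,0,0],"fingers":-1,"twist":[0,0,0]}]'

```text
clock: 7.38
position: [0.6352, 0.0138, 0.0316]
ee_rot: [-0.005, 3.136, 0.001]
force: [10.2, 1.9, -3.2]
width: 0.006
gripper_force: 5.1
```

>>> jog_arm --plan '[{"offset":[0.007,0,0],"fingers":-1,"twist":[0,0,0]},{"offset":[0.014,0,0],"fingers":-1,"twist":[0,0,0]},{"offset":[0.014,0,0],"fingers":-1,"twist":[0,0,0]}]'

```text
clock: 7.75
position: [0.6336, 0.014, 0.0318]
ee_rot: [-0.005, 3.135, 0.001]
force: [11.4, 1.1, -2.7]
width: 0.007
gripper_force: 5.6
```

>>> jog_arm --plan '[{"offset":[0.008,0,0],"fingers":-1,"twist":[0,0,0]},{"offset":[0.008,0,0],"fingers":-1,"twist":[0,0,0]},{"offset":[0.008,0,0],"fingers":-1,"twist":[0,0,0]}]'

```text
clock: 8.12
position: [0.633, 0.0139, 0.032]
ee_rot: [-0.005, 3.134, 0.001]
force: [12.1, 1.0, -4.1]
width: 0.006
gripper_force: 6.2
```

>>> jog_arm --plan '[{"offset":[-0.01,0,0],"fingers":-1,"twist":[0,0,0]},{"offset":[-0.02,0,0],"fingers":-1,"twist":[0,0,0]},{"offset":[-0.03,0,0],"fingers":-1,"twist":[0,0,0]},{"offset":[-0.06,0,0],"fingers":-1,"twist":[0,0,0]},{"offset":[-0.12,0,0],"fingers":-1,"twist":[0,0,0]},{"offset":[-0.12,0,0],"fingers":-1,"twist":[0,0,0]},{"offset":[-0.12,0,-0.3],"fingers":-1,"twist":[0,0,0]},{"offset":[-0.12,0,-0.7],"fingers":-1,"twist":[0,0,0]},{"offset":[-0.12,0,-1],"fingers":-1,"twist":[0,0,0]},{"offset":[-0.12,0,-1],"fingers":-1,"twist":[0,0,0]}]'

```text
clock: 9.38
position: [0.6494, 0.0132, 0.1848]
ee_rot: [-0.004, 3.135, 0.001]
force: [0.1, 0.6, -0.0]
width: 0.005
gripper_force: 0.0
```

Run:
```python
from h import *
im=get_image("top"); sc=get_image("scene")
a=cv2.resize(im[190:310,225:385],(640,480)); b=cv2.resize(sc[170:330,240:450],(630,480))
cv2.imwrite("pics/top2.png",a[...,::-1]); cv2.imwrite("pics/sc2.png",b[...,::-1])
for c in ("top","scene"):
  for d in landmark_of("beaker",c)[:3]:
    r,cc=d["at"][0]*480,d["at"][1]*640
    print(c,round(d["conf"],2),round(r),round(cc),at(c,r,cc,.01).round(3))
```

```text
top 0.57 180 220 [0.672 0.205 0.01 ]
scene 0.9 269 345 [0.519 0.068 0.01 ]
scene 0.86 344 319 [0.672 0.203 0.01 ]
```

View pics/sc2.png

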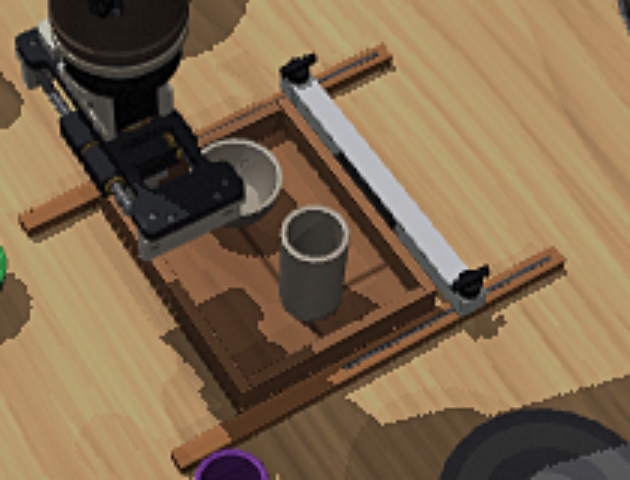

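View pics/top2.png

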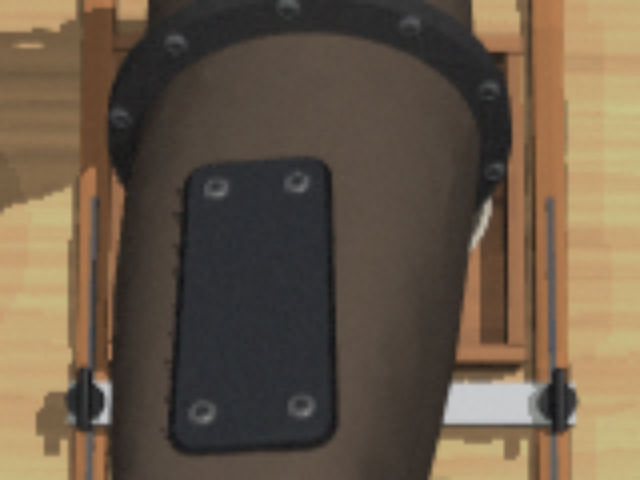

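Scene shows the tray against the buffer, with the beaker's rim centre at about scene (248,345). The arm hides this area from the top camera.

Run:
```python
from h import *
print(at("scene",248.3,345.3,.1))
im=np.load("top0.npy")
print("check orig", proj("scene",[.580,.065,.1]), proj("scene",[.524,.065,.1]), proj("scene",[.524,.065,.01]))
```

```text
[0.52236407 0.06738259 0.1       ]
check orig (np.float64(258.4082799907924), np.float64(322.88258598658035)) (np.float64(247.85033952231893), np.float64(344.1273147295873)) (np.float64(268.7981654451561), np.float64(342.52003492244705))
```

>>> jog_arm --plan '[{"offset":[0.3,0.12,0],"fingers":1,"twist":[0,0,0]},{"offset":[0.6,0.25,0],"fingers":1,"twist":[0,0,0]},{"offset":[0.843,0.355,0],"fingers":1,"twist":[0,0,0]},{"offset":[0.843,0.355,0],"fingers":1,"twist":[0,0,0]},{"offset":[0.843,0.355,0],"fingers":1,"twist":[0,0,0]},{"offset":[0.843,0.355,0],"fingers":1,"twist":[0,0,0]},{"offset":[0.843,0.355,0],"fingers":1,"twist":[0,0,0]},{"offset":[0.843,0.355,0],"fingers":1,"twist":[0,0,0]},{"offset":[0.843,0.355,0],"fingers":1,"twist":[0,0,0]},{"offset":[0.843,0.355,0],"fingers":1,"twist":[0,0,0]}]'

```text
clock: 10.82
position: [0.5209, 0.0662, 0.1807]
ee_rot: [-0.004, 3.142, 0.0]
force: [-0.2, -0.8, -0.7]
width: 0.994
gripper_force: 0.0
```

>>> jog_arm --plan '[{"offset":[-0.01,0,0.2],"fingers":1,"twist":[0,0,0]},{"offset":[-0.01,0,0.4],"fingers":1,"twist":[0,0,0]},{"offset":[-0.01,0,0.55],"fingers":1,"twist":[0,0,0]},{"offset":[-0.01,0,0.65],"fingers":1,"twist":[0,0,0]},{"offset":[-0.01,0,0.735],"fingers":1,"twist":[0,0,0]},{"offset":[-0.01,0,0.735],"fingers":1,"twist":[0,0,0]},{"offset":[-0.01,0,0.735],"fingers":1,"twist":[0,0,0]}]'

```text
clock: 11.7
position: [0.5228, 0.0663, 0.071]
ee_rot: [-0.004, 3.141, 0.0]
force: [0.7, -0.3, 0.1]
width: 0.998
gripper_force: 0.0
```

>>> jog_arm --plan '[{"offset":[0,0,0],"fingers":0.5,"twist":[0,0,0]},{"offset":[0,0,0],"fingers":0.3,"twist":[0,0,0]},{"offset":[0,0,0],"fingers":0.25,"twist":[0,0,0]},{"offset":[0,0,0],"fingers":0.2,"twist":[0,0,0]},{"offset":[0,0,0],"fingers":0.15,"twist":[0,0,0]},{"offset":[0,0,0],"fingers":0.1,"twist":[0,0,0]},{"offset":[0,0,0],"fingers":-0.2,"twist":[0,0,0]},{"offset":[0,0,0],"fingers":-1,"twist":[0,0,0]},{"offset":[0,0,0],"fingers":-1,"twist":[0,0,0]},{"offset":[0,0,0],"fingers":-1,"twist":[0,0,0]}]' --newtons 8

```text
clock: 12.95
position: [0.5224, 0.0662, 0.0705]
ee_rot: [-0.004, 3.141, 0.0]
force: [0.5, -1.6, 1.2]
width: 0.581
gripper_force: 7.9
```

>>> jog_arm --plan '[{"offset":[0,0,-0.04],"fingers":-1,"twist":[0,0,0]},{"offset":[0,0,-0.12],"fingers":-1,"twist":[0,0,0]},{"offset":[0,0,-0.3],"fingers":-1,"twist":[0,0,0]},{"offset":[0,0,-0.5],"fingers":-1,"twist":[0,0,0]},{"offset":[0,0,-0.7],"fingers":-1,"twist":[0,0,0]},{"offset":[0,0,-0.8],"fingers":-1,"twist":[0,0,0]},{"offset":[0,0,-0.8],"fingers":-1,"twist":[0,0,0]}]'

```text
clock: 13.82
position: [0.5228, 0.0665, 0.1914]
ee_rot: [-0.005, 3.14, 0.001]
force: [-0.4, 0.8, -2.9]
width: 0.574
gripper_force: 7.9
```

>>> jog_arm --plan '[{"offset":[0.02,0.1,0],"fingers":-1,"twist":[0,0,0]},{"offset":[0.05,0.25,0],"fingers":-1,"twist":[0,0,0]},{"offset":[0.08,0.45,0],"fingers":-1,"twist":[0,0,0]},{"offset":[0.1,0.65,0],"fingers":-1,"twist":[0,0,0]},{"offset":[0.12,0.8,0],"fingers":-1,"twist":[0,0,0]},{"offset":[0.13,0.9,0],"fingers":-1,"twist":[0,0,0]},{"offset":[0.13,0.9,0],"fingers":-1,"twist":[0,0,0]}]'

```text
clock: 14.7
position: [0.5017, 0.2025, 0.1897]
ee_rot: [0.008, -3.14, 0.0]
force: [0.6, -0.7, -2.2]
width: 0.581
gripper_force: 7.9
```

>>> jog_arm --plan '[{"offset":[0.02,0.1,0],"fingers":-1,"twist":[0,0,0]},{"offset":[0.05,0.25,0],"fingers":-1,"twist":[0,0,0]},{"offset":[0.08,0.45,0],"fingers":-1,"twist":[0,0,0]},{"offset":[0.1,0.65,0],"fingers":-1,"twist":[0,0,0]},{"offset":[0.11,0.8,0],"fingers":-1,"twist":[0,0,0]},{"offset":[0.11,0.86,0],"fingers":-1,"twist":[0,0,0]},{"offset":[0.11,0.86,0],"fingers":-1,"twist":[0,0,0]},{"offset":[0.11,0.86,0],"fingers":-1,"twist":[0,0,0]}]'

```text
clock: 15.7
position: [0.4861, 0.3287, 0.1905]
ee_rot: [-0.002, 3.142, -0.001]
force: [-0.0, 0.7, -1.9]
width: 0.579
gripper_force: 7.9
```

>>> jog_arm --plan '[{"offset":[-0.005,0.013,0.1],"fingers":-1,"twist":[0,0,0]},{"offset":[-0.005,0.013,0.2],"fingers":-1,"twist":[0,0,0]},{"offset":[-0.005,0.013,0.3],"fingers":-1,"twist":[0,0,0]},{"offset":[-0.005,0.013,0.38],"fingers":-1,"twist":[0,0,0]},{"offset":[-0.005,0.013,0.42],"fingers":-1,"twist":[0,0,0]},{"offset":[-0.005,0.013,0.44],"fingers":-1,"twist":[0,0,0]},{"offset":[-0.005,0.013,0.45],"fingers":-1,"twist":[0,0,0]},{"offset":[-0.005,0.013,0.455],"fingers":-1,"twist":[0,0,0]}]'

```text
clock: 16.7
position: [0.4866, 0.3322, 0.1226]
ee_rot: [-0.004, 3.141, 0.001]
force: [-0.0, -0.9, -1.6]
width: 0.584
gripper_force: 7.9
```

Run:
```python
from h import *
im=get_image("top"); sc=get_image("scene")
a=im[160:310,80:390]; b=sc[230:400,330:530]
a=cv2.resize(a,(620,300),interpolation=cv2.INTER_CUBIC); b=cv2.resize(b,(353,300))[:,:170]
b=cv2.resize(sc[200:400,300:540],(360,300)); a=cv2.resize(im[165:310,230:380],(310,300),interpolation=cv2.INTER_CUBIC)
cv2.imwrite("pics/c3.png",np.hstack([a,b])[...,::-1])
```

```text
(no output)
```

View pics/c3.png

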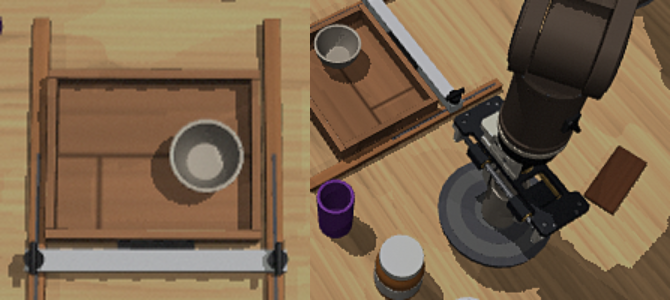

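The tray sits against the buffer with the bowl in it, and the bar hasn't moved (far edge at row ~285). The beaker is over the middle of the wheel, so I'll lower it gently.

>>> jog_arm --plan '[{"offset":[0,-0.004,0.006],"fingers":-1,"twist":[0,0,0]},{"offset":[0,-0.004,0.012],"fingers":-1,"twist":[0,0,0]},{"offset":[0,-0.004,0.018],"fingers":-1,"twist":[0,0,0]},{"offset":[0,-0.004,0.022],"fingers":-1,"twist":[0,0,0]},{"offset":[0,-0.004,0.022],"fingers":-1,"twist":[0,0,0]}]'

```text
clock: 17.42
position: [0.4863, 0.3315, 0.1189]
ee_rot: [0.004, -3.141, 0.0]
force: [0.3, -0.3, -1.4]
width: 0.58
gripper_force: 7.9
```

>>> jog_arm --plan '[{"offset":[0,0,0.003],"fingers":-1,"twist":[0,0,0]},{"offset":[0,0,0.006],"fingers":-1,"twist":[0,0,0]},{"offset":[0,0,0.006],"fingers":-1,"twist":[0,0,0]}]'

```text
clock: 17.8
position: [0.4866, 0.3314, 0.1184]
ee_rot: [-0.004, 3.141, 0.0]
force: [-0.6, -2.5, 4.2]
width: 0.582
gripper_force: 7.9
```

Contact, so I'll open slowly and retreat.

>>> jog_arm --plan '[{"offset":[0,0,0],"fingers":0.2,"twist":[0,0,0]},{"offset":[0,0,0],"fingers":0.25,"twist":[0,0,0]},{"offset":[0,0,0],"fingers":0.35,"twist":[0,0,0]},{"offset":[0,0,0],"fingers":0.5,"twist":[0,0,0]},{"offset":[0,0,0],"fingers":0.8,"twist":[0,0,0]},{"offset":[0,0,0],"fingers":1,"twist":[0,0,0]},{"offset":[0,0,0],"fingers":1,"twist":[0,0,0]},{"offset":[0,0,0],"fingers":1,"twist":[0,0,0]},{"offset":[0,0,-0.1],"fingers":1,"twist":[0,0,0]},{"offset":[0,0,-0.3],"fingers":1,"twist":[0,0,0]},{"offset":[0,0,-0.6],"fingers":1,"twist":[0,0,0]},{"offset":[0,0,-0.9],"fingers":1,"twist":[0,0,0]},{"offset":[0,0,-0.9],"fingers":1,"twist":[0,0,0]}]'

```text
clock: 19.42
position: [0.4881, 0.3327, 0.2581]
ee_rot: [-0.004, 3.135, 0.008]
force: [0.3, -0.2, 0.3]
width: 0.998
gripper_force: 0.0
```

>>> jog_arm --plan '[{"offset":[0.3,-0.3,-0.1],"fingers":1,"twist":[0,0,0]},{"offset":[0.5,-0.6,-0.1],"fingers":1,"twist":[0,0,0]},{"offset":[0.5,-1,-0.1],"fingers":1,"twist":[0,0,0]},{"offset":[0.5,-1,-0.1],"fingers":1,"twist":[0,0,0]},{"offset":[0.5,-1,-0.1],"fingers":1,"twist":[0,0,0]},{"offset":[0.5,-1,-0.1],"fingers":1,"twist":[0,0,0]}]'

```text
clock: 20.18
position: [0.4118, 0.1825, 0.2679]
ee_rot: [0.007, -3.141, -0.0]
force: [0.4, 0.5, -0.1]
width: 1.002
gripper_force: 0.0
```

Run:
```python
from h import *
im=get_image("top"); sc=get_image("scene")
b=cv2.resize(sc[180:400,230:500],(368,300)); a=cv2.resize(im[155:335,100:390],(430,267),interpolation=cv2.INTER_CUBIC)
a=np.vstack([a,np.zeros((33,430,3),np.uint8)])
cv2.imwrite("pics/c4.png",np.hstack([a,b])[...,::-1])
for d in landmark_of("beaker","scene")[:3]:
    r,cc=d["at"][0]*480,d["at"][1]*640; print(round(d["conf"],2),at("scene",r,cc,.058).round(3))
print(observe()["position"],observe()["force"])
```

```text
0.56 [0.69  0.224 0.058]
[0.4117313  0.18210584 0.26778578] [-0.14879527 -0.54426178  0.1633908 ]
```

View pics/c4.png

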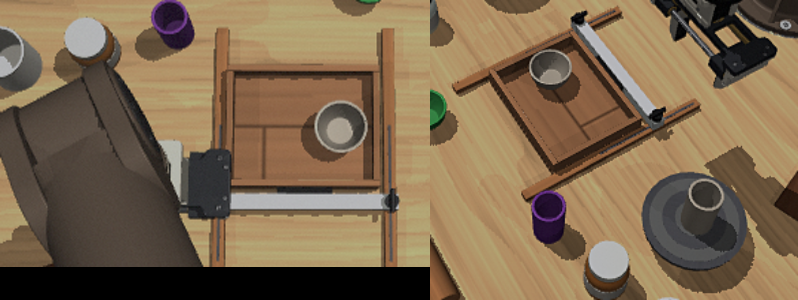

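The beaker stands upright on the wheel, rim at crop (708,193). The tray is on the buffer with the bowl in it. I'll check the centring by numbers.

Run:
```python
from h import *
print(at("scene",180+193/1.364,230+(707-430)/1.363,.148))
print("exp rim px",proj("scene",[.487,.331,.148]),"foot",proj("scene",[.487,.331,.058]))
sc=get_image("scene"); c=cv2.resize(sc[290:390,370:480],(660,600),interpolation=cv2.INTER_CUBIC)
for z,rad in((.148,.0265),(.058,.025),(.058,.082)):
  pts=np.array([proj("scene",[.487+rad*np.cos(t),.331+rad*np.sin(t),z])[::-1] for t in np.linspace(0,6.28,60)])
  cv2.polylines(c,[((pts-[370,290])*6).astype(np.int32)],True,(255,0,0),1)
cv2.imwrite("pics/c5.png",c[...,::-1])
```

```text
[0.48394253 0.33039928 0.148     ]
exp rim px (np.float64(322.44057460479274), np.float64(432.18131801590545)) foot (np.float64(341.4306632111028), np.float64(424.8112676005827))
```

View pics/c5.png

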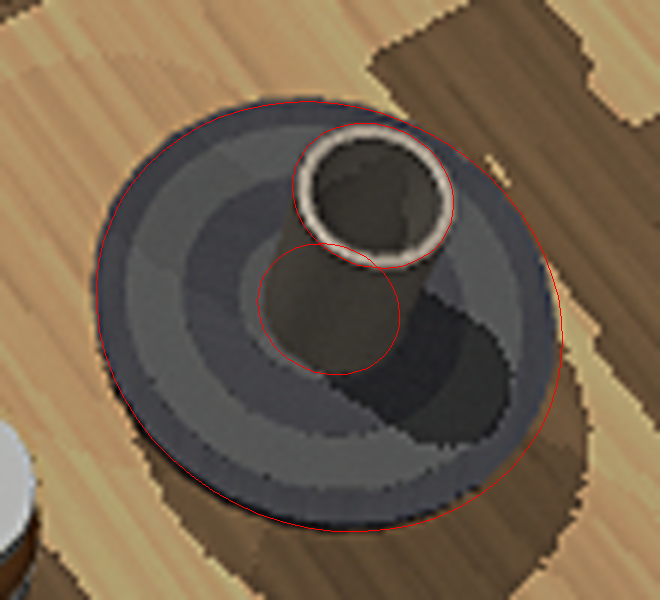

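The overlaid outlines for a centred beaker match its rim and foot to within about 2 mm, so it is centred and upright. Handing in.

```bash
python3 -c "
from cell import *
print(sign_off())"
```

```text
the job is handed in; nothing more can be done
None
```

I handed the job in at about 20 s: the tray rests against the stop buffer (bar not shoved back) with the bowl in it, and the beaker stands upright within about 2 mm of the wheel's centre; sign-off returned no verdict.

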